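# Demould a pressed slab and close the mould

## Task

The plastic slab pressed in the mould with the square cover plate has cooled and is to be weighed. Lift the cover plate off by its handle and set it aside, lay the slab flat in the middle of the scale's pan, then put the cover plate back squarely in the middle of the bare base plate. Set each piece down gently rather than dropping it.

Things in the scene. Friction and masses are not known exactly. Their poses are not given: they have to be found in the camera images.
- cover: Loose square aluminium cover plate, 100 x 100 x 10 mm, 0.4 kg, lying on the slab. Origin: centre of its underside, z up. Dark bar handle along x over its centre: 80 mm long, 14 wide (y), 39 to 53 mm above the origin, on two posts at x = +-33 mm, open between; grip its middle across y. The round mould with a similar handle is not wanted.
- slab: Loose ivory plastic slab, 140 (x) x 50 (y) x 12 (z) mm, 85 g, in mid-stack on the base plate, its ends standing out about 20 mm past the cover plate. Origin: centre of its underside, z up. Grip it across the 50 mm width. The smaller ivory bar (70 x 30 mm) nearby is not wanted.
- board: Fixed brown board, 8 mm thick, x -100..150, y -260..90 mm, carrying the mould's base plate: aluminium, 180 (x) x 140 (y) mm, top 20 mm above the table. Origin: on the table under the base plate's centre; x about away from the robot, z up. The board's half at -y is bare (top at 8 mm): room for the cover plate, best at (0, -155) mm. A scraper and a small bar lie along the edge x = 125.
- scale: Fixed white bench scale, left or right of the board. Flat steel pan without rim, 180 (x) x 170 (y) mm, top 50 mm above the table. Origin: on the table under the pan's centre, z up. Housing 190 mm wide, from x = -145 mm (dark display, 40 mm high) to 95 mm.
Mind the look-alikes: they are no part of the job. Leave any blue, pink or turquoise look-alike of the slab alone.

How it is judged:
By the outcome, as a careful person would: the job done as asked, in the order asked, and still so for the second after the job is handed in, with the robot touching nothing.
It also fails if it takes over 59 s, if anything falls off the work surface, if the arm or the gripper's body presses on something with over 40 N, if the wrist force passes 120 N, or if a joint passes its speed limit or range.

## Robot

A 6-joint arm with a two-finger parallel gripper is mounted at the origin on the work surface. World frame = base frame: x ahead of the robot, y to its left, z up, the work surface at z = 0. Lengths are in mm, angles in rad, forces in N, time in s.
With the tool pointing down it reaches from about 400 to 925 mm from the base axis. Payload 12.5 kg.
Tool frame: the origin (TCP) lies midway between the tips of the shut fingers; the grasp point (between the pads) lies 19 mm behind it; z points along the fingers, y is the direction in which the jaws open and shut (so a half turn about z gives the same grasp; the last joint's range is limited). The gripper opens to 95 mm and grips with 3 to 60 N. Pads are 20 mm wide; open, the fingers measure 119 mm over their backs; the gripper's body (75 mm by 180 mm) begins 59 mm behind the grasp point.
Start: joints at [-1.267, 0.491, 1.559, -0, 1.092, -0.106], TCP at [249.04, -573.259, 214.661] pointing down, gripper open.
Joint ranges: [-3.1, 3.1], [-0.84, 2.19], [0.05, 2.79], [-1.13, 4.28], [0.06, 2.93], [-2.69, 2.69]. Speed limits (rad/s): [2.22, 2.22, 2.79, 3.14, 3.14, 3.14].

## Interface

Orientations are given as [roll, pitch, yaw] about the fixed x, y, z axes, in that order (R = Rz(yaw) Ry(pitch) Rx(roll)).
In Python, from cell import * gives the robot as it stands. The module is installed in compiled form; this text tells all that it offers.
- The arm moves only by the tool carry_out, never from a script. Its argument "moves" is a list of rows, each an object of numbers: "dx", "dy", "dz": the shift along the tool's x, y, z in m; "twist": the turn about the tool's z in degrees. A call has 1 to 5 rows; each row is the pose to reach, as a shift and turn from the pose commanded when the call began, along the tool's axes at that moment; what a row does not reach only later rows make up. A row lasts 1/10 s, in which the tool goes at most 50 mm and 8.59 degrees, less where a joint would pass 70% of its speed; a pose out of reach is approached as far as the arm can. A call with a gripper value outside its range is refused whole. "grip" is the finger opening in m, from 0 to 0.0951, set as the call begins (left out, the last holds). The fingers move at their own pace and stop on an object; the grip force is fixed at half the most. Time passes only in rows, so rows that repeat a pose let the fingers close. It gives the time, the measured TCP pose, the force and the opening at its end, in the units of the state.
- state(): the state, without advancing time (a new reading comes with each control period).
- read_camera(name): name is "side" or "top" or "wrist"; returns (picture, depth): 384x512x3 uint8, red, green, blue; 384x512 float32, mm along the optical axis (not along the pixel's ray), 0 where there is no reading.
- camera_info(name): a dict with "mtx" (3x3 intrinsics, pixels), "R" (3x3) and "t" (3): a world point X has camera coordinates R X + t. Camera axes: x right, y down, z forward; pixel columns grow to the right and rows downward; lengths in mm; the calibration is good to about 2 mm. The wrist camera is an equidistant fisheye: a pixel r from the principal point sees the ray r / f radians off the axis. A picture is of the moment at which its call begins: read the wrist's pose just before it. camera_info takes no time and is no camera call; for the wrist camera it gives the pose at the moment of the call.
- job_done(): hands the job in, once; it reports no verdict.
The state is a dict: "t": time; "joints": joint angles; "qvel": joint speeds; "tau": joint torques, N m; "eef_pos": TCP position; "tcp_rot": TCP orientation; "ft_force": force on the tool from outside, world axes, zero at the start; "moment": the same for the moment, N m; "opening": opening from 0.0 (shut) to 1.0 (fully open).
Only numpy, scipy, OpenCV 4.12 (cv2) and the standard library are available. Lean on these libraries where they do the work, as an engineer would, in place of code of your own. Each camera call takes 0.05 s, during which the arm holds its last target. There are 200 camera calls.

## Working session

There is one attempt and no reset: what is moved stays moved. The work goes in short steps, Python scripts to look and compute and a tool call to move; the robot and the scene stay as the last step left them, time stands still between calls to the robot, and variables do not carry over. Pictures are saved under pics/ and viewed, about 8 in all and at most 12, crops included, and the job is handed in when it is done.

Besides the shell and the picture viewer there is one more tool, called after "Request:" by a JSON object that holds its "method" and its "body". carry_out: Moves the arm, as the interface text tells. Its arguments: {"type":"object","properties":{"moves":{"type":"array","items":{"type":"object","properties":{"dx":{"type":"number"},"dy":{"type":"number"},"dz":{"type":"number"},"twist":{"type":"number"}}}},"grip":{"type":"number"}},"required":["moves"]}

```bash
mkdir -p pics; cat > h.py <<'E'
from cell import *
import numpy as np, cv2
def cloud(n):
    im,d=read_camera(n); c=camera_info(n); K=np.array(c["mtx"]);R=np.array(c["R"]);t=np.array(c["t"])
    v,u=np.mgrid[:384,:512]
    P=np.stack([(u-K[0,2])/K[0,0]*d,(v-K[1,2])/K[1,1]*d,d],-1)
    W=(P-t)@R; W[d==0]=np.nan
    return im,d,W
def save(n,im): cv2.imwrite('pics/'+n,im[...,::-1])
E
python3 - <<'E'
from h import *
for n in("top","side"):
    im,d,W=cloud(n); np.savez(n+'0.npz',im=im,W=W); save(n+'0.png',cv2.resize(im,(800,600),interpolation=cv2.INTER_CUBIC))
    print(n,camera_info(n)['mtx'],-np.array(camera_info(n)['R']).T@camera_info(n)['t'])
print(state())
E
```

```text
top [[391.31483709   0.         254.88014629]
 [  0.         391.31483709 196.14681543]
 [  0.           0.           1.        ]] [ 285.16328163   51.05779242 1110.63260015]
side [[482.9105962    0.         253.54079045]
 [  0.         482.9105962  187.09064705]
 [  0.           0.           1.        ]] [-358.8613041  1009.60751592 1026.4768488 ]
{'t': 0.1, 'joints': array([-1.26656299e+00,  4.91500437e-01,  1.55937564e+00,  9.44004647e-06,
        1.09170945e+00, -1.05596067e-01]), 'qvel': array([ 0.00131762, -0.00229456, -0.00039155, -0.00037554,  0.0001837 ,
        0.00145195]), 'tau': array([ 2.30636295e-03, -6.13623333e+01, -2.58605433e+01,  6.93109003e-02,
        4.70060273e-02, -4.43503802e-05]), 'eef_pos': array([ 248.99476957, -573.0299223 ,  214.1239    ]), 'tcp_rot': array([-3.14060619e+00, -1.12975006e-04,  4.09824992e-01]), 'ft_force': array([-1.16017544,  0.22640092,  0.72571173]), 'moment': array([-0.02090934,  0.03381392,  0.02314422]), 'opening': 1.0002461915699137}
```

View pics/top0.png

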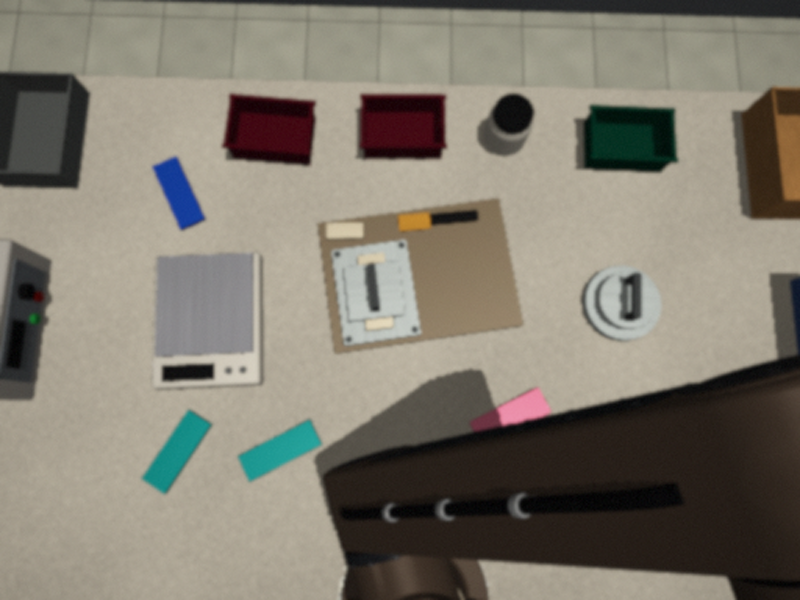

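View pics/side0.png

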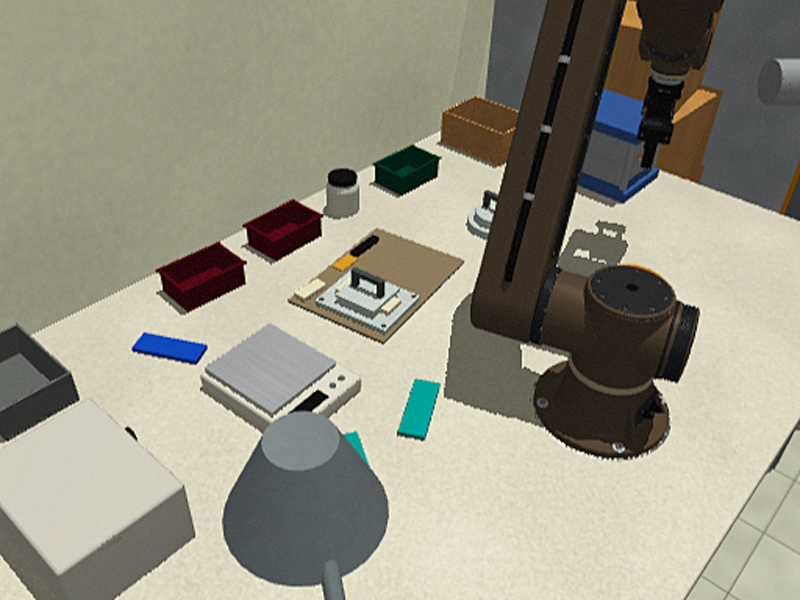

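The top view (800x600) shows the stack on the board at about (375,290), with the handle along x and ivory slab ends at (370,258) and (380,324). The scale pan is at (205,305), with its display toward the robot. The round mould is at (622,300), and the small bar at (345,230). The side view agrees.

```bash
python3 - <<'E'
from h import *
Z=np.load('top0.npz');im,W=Z['im'],Z['W']
s=1.5625
v,u=np.mgrid[:384,:512]
def rect(name,box,zl,zh,extra=None):
    a,b,c,d=[x/s for x in box]
    m=(u>a)&(u<c)&(v>b)&(v<d)&(W[...,2]>zl)&(W[...,2]<zh)
    if extra is not None: m&=extra
    P=W[m]; r=cv2.minAreaRect(P[:,:2].astype(np.float32)); print(name,m.sum(),r,'z',np.median(P[:,2]).round(1),'mean',P.mean(0).round(1))
hsv=cv2.cvtColor(im,cv2.COLOR_RGB2HSV).astype(int);S=hsv[...,1];V=hsv[...,2]
st=(325,235,425,350)
rect('handle',st,65,100)
rect('covertop',st,37,50)
rect('basetop',st,14,28,S<50)
rect('stack>14',st,14,60)
rect('slab',st,25,37,S>40)
rect('pan',(150,245,270,360),43,60)
rect('house',(145,245,275,395),30,60)
rect('board',(310,190,530,360),4,13,S>50)
for p in [(370,258),(380,324),(374,290),(205,305),(450,280),(300,200)]:
    i=int(p[1]/s),int(p[0]/s);print(p,W[i].round(1),im[i],hsv[i])
big=cv2.resize(im[145:230,195:345],(800,453),interpolation=cv2.INTER_CUBIC);save('crop0.png',big)
E
```

```text
handle 152 ((522.1461791992188, 81.39795684814453), (79.55357360839844, 13.811880111694336), 8.009845733642578) z 84.0 mean [520.2  81.1  83.8]
covertop 1071 ((518.9847412109375, 80.90255737304688), (106.49877166748047, 99.95603942871094), 8.210701942443848) z 41.1 mean [520.5  80.9  41.1]
basetop 1527 ((524.8738403320312, 78.98210144042969), (180.28741455078125, 139.89588928222656), 9.692233085632324) z 19.2 mean [521.2  76.8  19.3]
stack>14 2899 ((538.3983154296875, 83.09162139892578), (208.5132293701172, 143.3437042236328), 9.769268035888672) z 22.2 mean [522.4  79.6  28.5]
slab 165 ((523.9909057617188, 78.91604614257812), (135.8995361328125, 45.47382354736328), 8.669872283935547) z 31.1 mean [518.8  78.8  31.1]
pan 3973 ((490.3936767578125, 378.4498291015625), (180.56820678710938, 171.22171020507812), 3.9784834384918213) z 48.7 mean [488.7 377.9  48.8]
house 5799 ((465.37371826171875, 376.843505859375), (240.07199096679688, 190.79934692382812), 3.8522427082061768) z 47.5 mean [460.6 372.6  45. ]
board 5882 ((564.4695434570312, -1.8118133544921875), (250.14773559570312, 350.8260803222656), 9.822574615478516) z 7.5 mean [571.6 -43.7   7.6]
(370, 258) [584.1  90.4  34.2] [213 201 171] [ 21  50 213]
(380, 324) [464.   67.6  31.1] [227 215 187] [ 21  45 227]
(374, 290) [515.2  79.   82.6] [67 68 68] [90  4 68]
(205, 305) [487.9 376.1  48.3] [137 136 137] [150   2 137]
(450, 280) [553.2 -60.6   7.2] [139 121  97] [ 17  77 139]
(300, 200) [7.044e+02 2.259e+02 7.000e-01] [175 167 149] [ 21  38 175]
```

View pics/crop0.png

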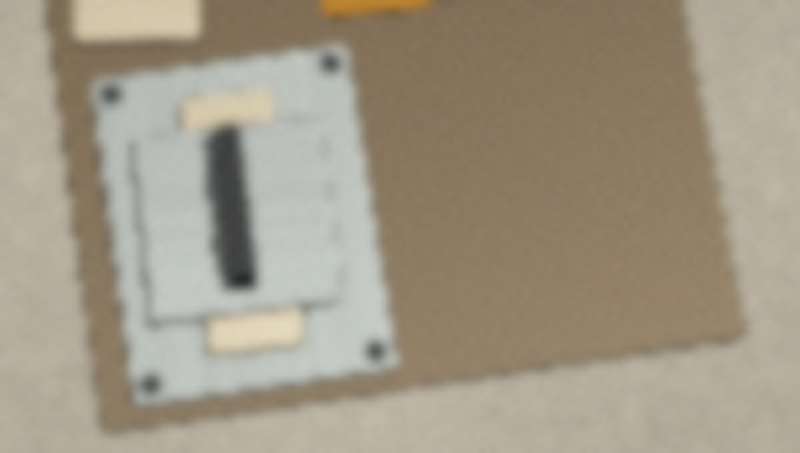

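The crop shows the cover with its handle centred at about (232,208), slab ends at (228,108) and (255,330), and the base plate's corner dots. The fits give the base at about (525,78.5) yaw 9.8°, the cover at about (521,81) yaw 8.1° and the pan at (490,378) yaw 4°. Sizes and heights match what was given. I'll move above the stack next.

```bash
cat > go.py <<'E'
import sys; from h import *
# go.py x y z yaw_deg -> tool-frame shift (m) and twist (deg)
def go(x,y,z,yw):
    s=state();p=s['eef_pos'];a=s['tcp_rot'][2];d=np.array([x,y,z])-p
    X=np.array([np.cos(a),np.sin(a),0]);Y=np.array([np.sin(a),-np.cos(a),0])
    print('t',round(s['t'],2),'at',p.round(1),'rot',np.degrees(s['tcp_rot']).round(2),'f',s['ft_force'].round(1),'op',round(s['opening']*95.1,1))
    print('dx %.4f dy %.4f dz %.4f twist %.2f'%(d@X/1e3,d@Y/1e3,-d[2]/1e3,(np.degrees(a)-yw+180)%360-180))
if __name__=='__main__': go(*map(float,sys.argv[1:]))
E
python3 go.py 521 81 230 8.1
```

```text
t 0.1 at [ 249.  -573.   214.1] rot [-1.7994e+02 -1.0000e-02  2.3480e+01] f [-1.2  0.2  0.7] op 95.1
dx 0.5101 dy -0.4915 dz -0.0159 twist 15.38
```

Request:
{"method": "carry_out", "body": {"moves": [{"dx":0.18,"dy":-0.173,"dz":-0.016},{"dx":0.18,"dy":-0.173,"dz":-0.016},{"dx":0.18,"dy":-0.173,"dz":-0.016},{"dx":0.18,"dy":-0.173,"dz":-0.016},{"dx":0.18,"dy":-0.173,"dz":-0.016}]}}

```text
schema error: expected keys dx, dy, dz, twist
```

Request:
{"method": "carry_out", "body": {"moves": [{"dx":0.17,"dy":-0.165},{"dx":0.17,"dy":-0.165},{"dx":0.17,"dy":-0.165},{"dx":0.17,"dy":-0.165},{"dx":0.17,"dy":-0.165}]}}

```text
schema error: expected keys dx, dy, dz, twist
```

```bash
python3 go.py 521 81 230 8.1
```

```text
t 0.1 at [ 249.  -573.   214.1] rot [-1.7994e+02 -1.0000e-02  2.3480e+01] f [-1.2  0.2  0.7] op 95.1
dx 0.5101 dy -0.4915 dz -0.0159 twist 15.38
```

All keys are needed in every row.

Request:
{"method": "carry_out", "body": {"moves": [{"dx":0.18,"dy":-0.173,"dz":-0.016,"twist":0},{"dx":0.18,"dy":-0.173,"dz":-0.016,"twist":0},{"dx":0.18,"dy":-0.173,"dz":-0.016,"twist":0},{"dx":0.18,"dy":-0.173,"dz":-0.016,"twist":0},{"dx":0.18,"dy":-0.173,"dz":-0.016,"twist":0}]}}

```text
t: 0.6
eef_pos: [345.4, -341.1, 230.6]
tcp_rot: [-3.141, 0.0, 0.409]
ft_force: [0.9, -1.2, 0.6]
opening: 1.002
```

Request:
{"method": "carry_out", "body": {"moves": [{"dx":0.17,"dy":-0.165,"dz":0,"twist":0},{"dx":0.17,"dy":-0.165,"dz":0,"twist":0},{"dx":0.17,"dy":-0.165,"dz":0,"twist":0},{"dx":0.17,"dy":-0.165,"dz":0,"twist":0},{"dx":0.17,"dy":-0.165,"dz":0,"twist":0}]}}

```text
t: 1.1
eef_pos: [435.7, -121.4, 230.6]
tcp_rot: [-3.141, -0.0, 0.411]
ft_force: [0.3, -0.1, 0.5]
opening: 0.997
```

```bash
python3 go.py 521 81 230 8.1
```

```text
t 1.1 at [ 435.7 -121.4  230.6] rot [-179.99   -0.     23.54] f [ 0.3 -0.1  0.5] op 94.8
dx 0.1590 dy -0.1515 dz 0.0006 twist 15.44
```

Request:
{"method": "carry_out", "body": {"moves": [{"dx":0.16,"dy":-0.152,"dz":0,"twist":15.4},{"dx":0.16,"dy":-0.152,"dz":0,"twist":15.4},{"dx":0.16,"dy":-0.152,"dz":0,"twist":15.4},{"dx":0.16,"dy":-0.152,"dz":0,"twist":15.4},{"dx":0.16,"dy":-0.152,"dz":0,"twist":15.4}]}}

```text
t: 1.6
eef_pos: [522.0, 82.0, 230.4]
tcp_rot: [-3.141, 0.0, 0.142]
ft_force: [-0.3, -0.7, 0.8]
opening: 0.998
```

```bash
cat > w.py <<'E'
import sys; from h import *
# wrist picture -> orthographic resample of plane-independent cloud
def wcloud():
    c=camera_info('wrist');im,d=read_camera('wrist');K=np.array(c['mtx']);R=np.array(c['R']);t=np.array(c['t'])
    v,u=np.mgrid[:384,:512];x=(u-K[0,2])/K[0,0];y=(v-K[1,2])/K[1,1];th=np.hypot(x,y)
    k=np.tan(np.minimum(th,1.5))/np.maximum(th,1e-9)
    W=(np.stack([x*k*d,y*k*d,d],-1)-t)@R; W[(d==0)|(th>1.4)]=np.nan
    return im,W
if __name__=='__main__':
    im,W=wcloud();np.savez(sys.argv[1]+'.npz',im=im,W=W);save(sys.argv[1]+'.png',cv2.resize(im,(800,600),interpolation=cv2.INTER_CUBIC))
E
python3 w.py w1; python3 go.py 521 81 230 8.1
```

```text
t 1.65 at [523.3  84.7 230.3] rot [-1.7994e+02 -4.0000e-02  8.2200e+00] f [-1.5  1.6 -2.1] op 95.0
dx -0.0029 dy 0.0034 dz 0.0003 twist 0.12
```

View pics/w1.png

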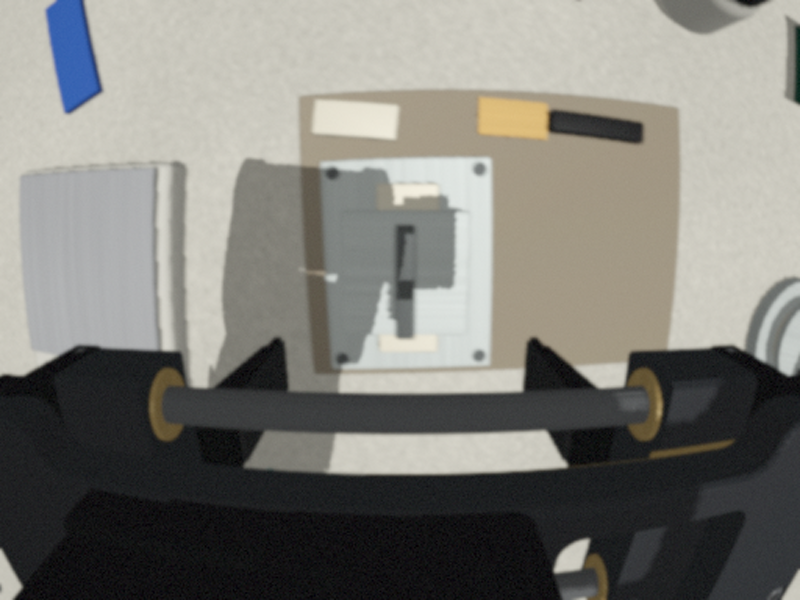

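The wrist view shows the whole stack: handle at (405,280), base plate corner dots at (332,173), (480,168), (342,358) and (479,355), and the fingers astride it. I'll measure from its depth.

```bash
cat > fit.py <<'E'
import cv2,numpy as np
s=1.5625;v,u=np.mgrid[:384,:512]
def rect(W,name,box,zl,zh,extra=None):
    a,b,c,d=[x/s for x in box]
    m=(u>a)&(u<c)&(v>b)&(v<d)&(W[...,2]>zl)&(W[...,2]<zh)
    if extra is not None: m&=extra
    m=cv2.morphologyEx(m.astype(np.uint8),cv2.MORPH_OPEN,np.ones((2,2)))>0
    P=W[m]; r=cv2.minAreaRect(P[:,:2].astype(np.float32)); print(name,m.sum(),np.round(r[0],1),np.round(r[1],1),round(r[2],2),'z',np.median(P[:,2]).round(1))
E
python3 - <<'E'
from fit import *
Z=np.load('w1.npz');im,W=Z['im'],Z['W']
S=cv2.cvtColor(im,cv2.COLOR_RGB2HSV)[...,1]
st=(315,150,500,375)
rect(W,'handle',st,72,95);rect(W,'cover',st,37,50);rect(W,'base',st,15,27);rect(W,'allbase',st,15,100);rect(W,'slab',st,28,36,S>22)
rect(W,'slabnear',(375,330,440,353),28,36);rect(W,'slabfar',(375,180,440,207),28,36)
rect(W,'board',(295,85,690,380),4,13)
# handle axis via line fit
m=(u>300/s)&(u<500/s)&(v>200/s)&(v<350/s)&(W[...,2]>72)&(W[...,2]<95)
P=W[m][:,:2];l=cv2.fitLine(P.astype(np.float32),2,0,.01,.01).ravel();print('axis',np.degrees(np.arctan2(l[1],l[0])),l[2:])
E
```

```text
handle 912 [515.7  76.9] [97.6 14.4] 7.94 z nan
cover 5524 [519.6  77.2] [106.8 103.5] 7.53 z nan
base 6679 [522.7  72.8] [184.7 140.3] 11.32 z nan
allbase 14188 [523.4  74.5] [185.2 140.3] 10.33 z nan
slab 372 [583.7  87.2] [18.7 45.7] 7.92 z 32.0
slabnear 382 [469.9  67.6] [35.9 50.4] 8.01 z 32.0
slabfar 598 [584.6  85.7] [17.9 49. ] 8.27 z nan
board 24724 [563.8  -4.6] [246.5 358.1] 10.57 z nan
axis 7.725503 [526.6417   79.99785]
```

```bash
cat > m.py <<'E'
import sys
from w import *; from fit import *
im,W=wcloud();np.savez(sys.argv[1]+'.npz',im=im,W=W)
S=cv2.cvtColor(im,cv2.COLOR_RGB2HSV)[...,1]
W=np.nan_to_num(W,nan=-999)
st=(300,140,510,385)
rect(W,'handle',st,82,90);rect(W,'cover',st,39,45);rect(W,'base',st,17,23);rect(W,'slabS',st,29,35,S>22);rect(W,'slab',st,30,34)
rect(W,'board',(285,75,700,385),4,13)
E
python3 m.py w2; python3 go.py 523 80 230 8.1
```

```text
handle 923 [-230.5 -437.1] [1903.4   52.5] 34.6 z 84.9
cover 5423 [-229.7 -412.9] [1929.4  138.1] 33.21 z 42.1
base 6739 [-217.7 -389.9] [1971.2  201.9] 32.09 z 20.1
slabS 425 [-193.9 -460.6] [1936.5   47.5] 35.18 z 32.2
slab 1046 [-221.8 -419.2] [1936.6  103.5] 33.66 z 32.1
board 24564 [-186.6 -372.7] [2009.9  411.7] 26.05 z 8.0
t 1.7 at [522.3  82.5 230.1] rot [-1.7998e+02  1.0000e-02  8.2900e+00] f [-0.2  0.1  0. ] op 95.2
dx 0.0003 dy 0.0025 dz 0.0001 twist 0.19
```

Morphology shifted stray invalid points into the mask, so I'll filter those out and re-use the saved cloud.

```bash
sed -i 's/MORPH_OPEN,np.ones((2,2)))>0/MORPH_OPEN,np.ones((3,3)))>0; m\&=(W[...,2]>zl)/' fit.py
sed -i "s/^im,W=wcloud();np.savez.*/if len(sys.argv)>2: Z=np.load(sys.argv[1]+'.npz');im,W=Z['im'],Z['W']\nelse: im,W=wcloud();np.savez(sys.argv[1]+'.npz',im=im,W=W)/" m.py
python3 m.py w2 x
```

```text
handle 923 [525.2  80.2] [79.3 13.5] 8.73 z 84.9
cover 5419 [524.6  80.4] [99.  99.8] 8.08 z 42.1
base 6735 [526.9  78.1] [180.6 140.4] 9.88 z 20.1
slabS 419 [584.4  86.9] [18.7 47. ] 8.11 z 32.2
slab 1042 [525.8  78.1] [137.6  49.5] 8.62 z 32.1
board 24534 [565.8  -1.5] [251.1 350.7] 9.71 z 8.0
```

```bash
python3 go.py 525 80.3 59 8.4
```

```text
t 1.7 at [522.3  82.5 230.1] rot [-1.7998e+02  1.0000e-02  8.2900e+00] f [-0.2  0.1  0. ] op 95.2
dx 0.0023 dy 0.0025 dz 0.1711 twist -0.11
```

Request:
{"method": "carry_out", "body": {"moves": [{"dx":0.002,"dy":0.0025,"dz":0.04,"twist":-0.1},{"dx":0.002,"dy":0.0025,"dz":0.08,"twist":-0.1},{"dx":0.002,"dy":0.0025,"dz":0.12,"twist":-0.1},{"dx":0.002,"dy":0.0025,"dz":0.155,"twist":-0.1},{"dx":0.002,"dy":0.0025,"dz":0.171,"twist":-0.1}], "grip": 0.06}}

```text
t: 2.2
eef_pos: [522.2, 76.2, 56.7]
tcp_rot: [-3.141, 0.004, 0.142]
ft_force: [0.4, -0.9, -0.3]
opening: 0.656
```

```bash
python3 go.py 525 80.3 59 8.4
```

```text
t 2.2 at [522.2  76.2  56.7] rot [-179.98    0.24    8.15] f [ 0.4 -0.9 -0.3] op 62.4
dx 0.0034 dy -0.0037 dz -0.0023 twist -0.25
```

Request:
{"method": "carry_out", "body": {"moves": [{"dx":0,"dy":0,"dz":0,"twist":0},{"dx":0,"dy":0,"dz":0,"twist":0},{"dx":0,"dy":0,"dz":0,"twist":0}]}}

```text
t: 2.5
eef_pos: [524.4, 76.7, 60.8]
tcp_rot: [3.141, -0.002, 0.143]
ft_force: [-0.3, -0.2, -0.1]
opening: 0.63
```

```bash
python3 go.py 525 80.3 59 8.4
```

```text
t 2.5 at [524.4  76.7  60.8] rot [ 1.7998e+02 -1.0000e-01  8.1700e+00] f [-0.3 -0.2 -0.1] op 59.9
dx 0.0011 dy -0.0034 dz 0.0018 twist -0.23
```

Request:
{"method": "carry_out", "body": {"moves": [{"dx":0.001,"dy":-0.0035,"dz":0.002,"twist":-0.2},{"dx":0.001,"dy":-0.0035,"dz":0.002,"twist":-0.2},{"dx":0.001,"dy":-0.0035,"dz":0.002,"twist":-0.2},{"dx":0.001,"dy":-0.0035,"dz":0.002,"twist":-0.2}]}}

```text
t: 2.9
eef_pos: [524.4, 80.7, 57.8]
tcp_rot: [3.141, -0.0, 0.146]
ft_force: [0.1, -0.0, -0.7]
opening: 0.629
```

```bash
python3 go.py 525 80.3 59 8.4
```

```text
t 2.9 at [524.4  80.7  57.8] rot [ 1.7999e+02 -2.0000e-02  8.3900e+00] f [ 0.1 -0.  -0.7] op 59.8
dx 0.0005 dy 0.0005 dz -0.0012 twist -0.01
```

Request:
{"method": "carry_out", "body": {"moves": [{"dx":0,"dy":0,"dz":0,"twist":0},{"dx":0,"dy":0,"dz":0,"twist":0},{"dx":0,"dy":0,"dz":0,"twist":0},{"dx":0,"dy":0,"dz":0,"twist":0},{"dx":0,"dy":0,"dz":0,"twist":0}], "grip": 0}}

```text
t: 3.4
eef_pos: [524.3, 80.6, 57.6]
tcp_rot: [3.142, 0.0, 0.146]
ft_force: [-0.4, -0.5, -0.0]
opening: 0.265
```

```bash
python3 go.py 525 80.3 59 8.4
```

```text
t 3.4 at [524.3  80.6  57.6] rot [180.     0.     8.38] f [-0.4 -0.5 -0. ] op 25.2
dx 0.0006 dy 0.0004 dz -0.0014 twist -0.02
```

Request:
{"method": "carry_out", "body": {"moves": [{"dx":0,"dy":0,"dz":0,"twist":0},{"dx":0,"dy":0,"dz":0,"twist":0},{"dx":0,"dy":0,"dz":0,"twist":0},{"dx":0,"dy":0,"dz":0,"twist":0},{"dx":0,"dy":0,"dz":0,"twist":0}]}}

```text
t: 3.9
eef_pos: [524.3, 80.6, 57.5]
tcp_rot: [3.142, 0.0, 0.146]
ft_force: [0.4, 0.5, -1.6]
opening: 0.146
```

Request:
{"method": "carry_out", "body": {"moves": [{"dx":0,"dy":0,"dz":-0.003,"twist":0},{"dx":0,"dy":0,"dz":-0.008,"twist":0},{"dx":0,"dy":0,"dz":-0.016,"twist":0},{"dx":0,"dy":0,"dz":-0.024,"twist":0},{"dx":0,"dy":0,"dz":-0.03,"twist":0}]}}

```text
t: 4.4
eef_pos: [524.6, 80.6, 88.6]
tcp_rot: [3.141, -0.001, 0.146]
ft_force: [-0.5, 0.1, -2.9]
opening: 0.143
```

Request:
{"method": "carry_out", "body": {"moves": [{"dx":0,"dy":0,"dz":-0.01,"twist":0},{"dx":0,"dy":0,"dz":-0.025,"twist":0},{"dx":0,"dy":0,"dz":-0.04,"twist":0},{"dx":0,"dy":0,"dz":-0.045,"twist":0},{"dx":0,"dy":0,"dz":-0.045,"twist":0}]}}

```text
t: 4.9
eef_pos: [524.6, 80.6, 133.4]
tcp_rot: [3.141, -0.001, 0.146]
ft_force: [-0.3, 0.1, -2.9]
opening: 0.148
```

```bash
python3 w.py w3; python3 m.py w3 x; python3 -c "
import numpy as np
a=np.radians(9.8);R=np.array([[np.cos(a),-np.sin(a)],[np.sin(a),np.cos(a)]]);print(R@[0,-155]+[526.8,78.1])"; python3 go.py 553.2 -74.6 132 9.8
```

```text
handle 0 [0. 0.] [0. 0.] 0.0 z nan
cover 0 [0. 0.] [0. 0.] 0.0 z nan
base 5235 [591.5  89.3] [ 51.  129.2] 8.54 z 20.1
slabS 1202 [581.6  86.4] [25.7 47.8] 8.26 z 32.1
slab 1567 [581.5  86.4] [26.7 49.6] 7.94 z 32.1
board 25658 [569.1   9.6] [228.9 304. ] 12.92 z 8.0
[553.18247237 -74.63822426]
t 4.95 at [524.3  80.6 132.7] rot [ 1.7999e+02 -2.0000e-02  8.3800e+00] f [-0.9  0.  -3.3] op 14.2
dx 0.0060 dy 0.1578 dz 0.0007 twist -1.42
  return _methods._mean(a, axis=axis, dtype=dtype,
  ret = ret.dtype.type(ret / rcount)
```

View pics/w3.png

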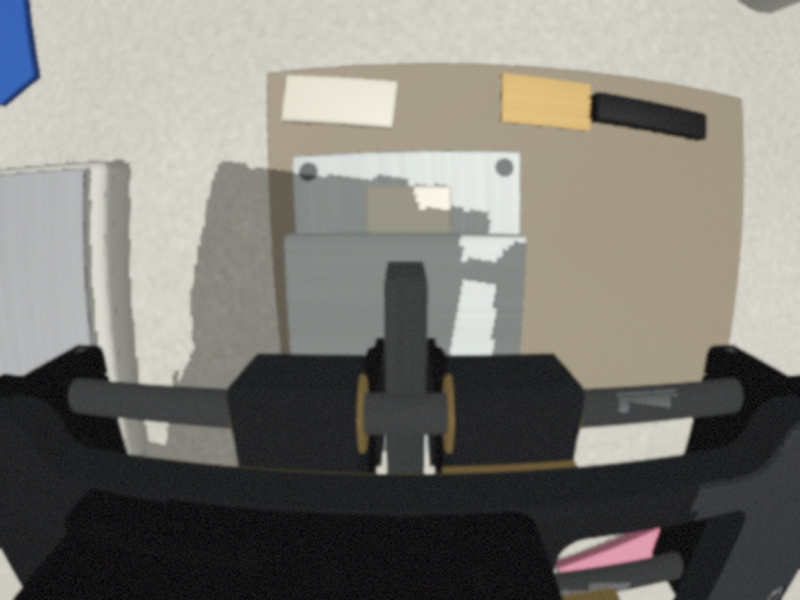

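The handle is held at 14.2 mm, with the cover hanging level at (405,300). The slab stayed on the base at (408,210). Next I'll move to the bare half of the board.

Request:
{"method": "carry_out", "body": {"moves": [{"dx":0.001,"dy":0.025,"dz":0,"twist":-0.5},{"dx":0.003,"dy":0.07,"dz":0,"twist":-1},{"dx":0.005,"dy":0.115,"dz":0,"twist":-1.4},{"dx":0.006,"dy":0.148,"dz":0,"twist":-1.4},{"dx":0.006,"dy":0.158,"dz":0,"twist":-1.4}]}}

```text
t: 5.45
eef_pos: [553.5, -77.7, 131.7]
tcp_rot: [3.142, 0.001, 0.168]
ft_force: [-0.5, 0.9, -1.8]
opening: 0.148
```

Request:
{"method": "carry_out", "body": {"moves": [{"dx":0,"dy":0,"dz":0.01,"twist":0},{"dx":0,"dy":0,"dz":0.035,"twist":0},{"dx":0,"dy":0,"dz":0.06,"twist":0},{"dx":0,"dy":0,"dz":0.077,"twist":0},{"dx":0,"dy":0,"dz":0.082,"twist":0}]}}

```text
t: 5.95
eef_pos: [551.8, -73.1, 48.1]
tcp_rot: [-3.14, 0.004, 0.172]
ft_force: [0.1, 0.4, -2.6]
opening: 0.145
```

Request:
{"method": "carry_out", "body": {"moves": [{"dx":0,"dy":0,"dz":0,"twist":0},{"dx":0,"dy":0,"dz":0,"twist":0}]}}

```text
t: 6.15
eef_pos: [553.5, -74.2, 51.0]
tcp_rot: [3.141, -0.0, 0.171]
ft_force: [-0.5, -0.2, -3.8]
opening: 0.149
```

```bash
python3 go.py 553.2 -74.6 33.5 9.8
```

```text
t 6.15 at [553.5 -74.2  51. ] rot [ 1.7999e+02 -3.0000e-02  9.8200e+00] f [-0.5 -0.2 -3.8] op 14.2
dx -0.0004 dy 0.0003 dz 0.0175 twist 0.02
```

Request:
{"method": "carry_out", "body": {"moves": [{"dx":0,"dy":0,"dz":0.005,"twist":0},{"dx":0,"dy":0,"dz":0.009,"twist":0},{"dx":0,"dy":0,"dz":0.012,"twist":0},{"dx":0,"dy":0,"dz":0.014,"twist":0},{"dx":0,"dy":0,"dz":0.015,"twist":0}]}}

```text
t: 6.65
eef_pos: [553.3, -74.9, 35.4]
tcp_rot: [3.142, 0.0, 0.171]
ft_force: [-0.6, 0.9, -3.2]
opening: 0.148
```

Request:
{"method": "carry_out", "body": {"moves": [{"dx":0,"dy":0,"dz":0.0005,"twist":0},{"dx":0,"dy":0,"dz":0.001,"twist":0},{"dx":0,"dy":0,"dz":0.0015,"twist":0},{"dx":0,"dy":0,"dz":0.002,"twist":0},{"dx":0,"dy":0,"dz":0.002,"twist":0}]}}

```text
t: 7.15
eef_pos: [553.3, -74.8, 33.6]
tcp_rot: [3.141, -0.0, 0.171]
ft_force: [0.4, -0.2, -2.6]
opening: 0.144
```

Request:
{"method": "carry_out", "body": {"moves": [{"dx":0,"dy":0,"dz":0.0003,"twist":0},{"dx":0,"dy":0,"dz":0.0006,"twist":0},{"dx":0,"dy":0,"dz":0.001,"twist":0},{"dx":0,"dy":0,"dz":0.001,"twist":0}]}}

```text
t: 7.55
eef_pos: [553.3, -74.7, 33.4]
tcp_rot: [3.141, -0.0, 0.171]
ft_force: [-4.1, 3.1, 9.1]
opening: 0.14
```

Contact is made (9 N). I'll release, opening modestly at first, and rise.

Request:
{"method": "carry_out", "body": {"moves": [{"dx":0,"dy":0,"dz":-0.0005,"twist":0},{"dx":0,"dy":0,"dz":-0.0005,"twist":0},{"dx":0,"dy":0,"dz":-0.0005,"twist":0},{"dx":0,"dy":0,"dz":-0.0005,"twist":0},{"dx":0,"dy":0,"dz":-0.0005,"twist":0}], "grip": 0.085}}

```text
t: 8.05
eef_pos: [553.3, -74.9, 33.0]
tcp_rot: [3.141, 0.0, 0.171]
ft_force: [-0.3, 0.1, 0.5]
opening: 0.505
```

Request:
{"method": "carry_out", "body": {"moves": [{"dx":0,"dy":0,"dz":-0.03,"twist":0},{"dx":0,"dy":0,"dz":-0.07,"twist":0},{"dx":0,"dy":0,"dz":-0.11,"twist":0},{"dx":0,"dy":0,"dz":-0.15,"twist":0},{"dx":0,"dy":0,"dz":-0.17,"twist":0}]}}

```text
t: 8.55
eef_pos: [554.0, -75.0, 206.5]
tcp_rot: [3.14, -0.004, 0.171]
ft_force: [-0.3, -0.3, -0.1]
opening: 0.882
```

```bash
python3 go.py 526 78.2 200 8.4
```

```text
t 8.55 at [554.  -75.  206.5] rot [179.9   -0.21   9.78] f [-0.3 -0.3 -0.1] op 83.8
dx -0.0016 dy -0.1557 dz 0.0065 twist 1.38
```

Request:
{"method": "carry_out", "body": {"moves": [{"dx":-0.01,"dy":-0.04,"dz":0,"twist":1.4},{"dx":-0.02,"dy":-0.085,"dz":0,"twist":1.4},{"dx":-0.03,"dy":-0.13,"dz":0,"twist":1.4},{"dx":-0.032,"dy":-0.15,"dz":0,"twist":1.4},{"dx":-0.032,"dy":-0.156,"dz":0,"twist":1.4}]}}

```text
t: 9.05
eef_pos: [494.5, 75.2, 203.3]
tcp_rot: [3.142, -0.0, 0.149]
ft_force: [0.3, -0.3, 0.9]
opening: 0.897
```

Request:
{"method": "carry_out", "body": {"moves": [{"dx":0,"dy":0,"dz":0,"twist":0},{"dx":0,"dy":0,"dz":0,"twist":0},{"dx":0,"dy":0,"dz":0,"twist":0}]}}

```text
t: 9.35
eef_pos: [495.7, 72.5, 202.9]
tcp_rot: [3.141, 0.0, 0.145]
ft_force: [0.7, -0.1, 0.3]
opening: 0.893
```

```bash
python3 w.py w4; python3 m.py w4 x; python3 go.py 526 78.2 45 8.5
```

```text
handle 0 [0. 0.] [0. 0.] 0.0 z nan
cover 0 [0. 0.] [0. 0.] 0.0 z nan
base 10290 [520.3  76.8] [167.3 140.9] 9.58 z 20.1
slabS 2965 [521.7  77.7] [116.6  48.5] 8.61 z 32.1
slab 4946 [526.1  77.9] [138.3  49.9] 8.74 z 32.1
board 20562 [564.4  -1.7] [248.6 350.8] 9.62 z 8.0
t 9.4 at [495.6  72.5 202.9] rot [1.7999e+02 1.0000e-02 8.3000e+00] f [-0.5  0.1 -0.1] op 85.1
dx 0.0309 dy -0.0012 dz 0.1579 twist -0.20
  return _methods._mean(a, axis=axis, dtype=dtype,
  ret = ret.dtype.type(ret / rcount)
```

View pics/w4.png

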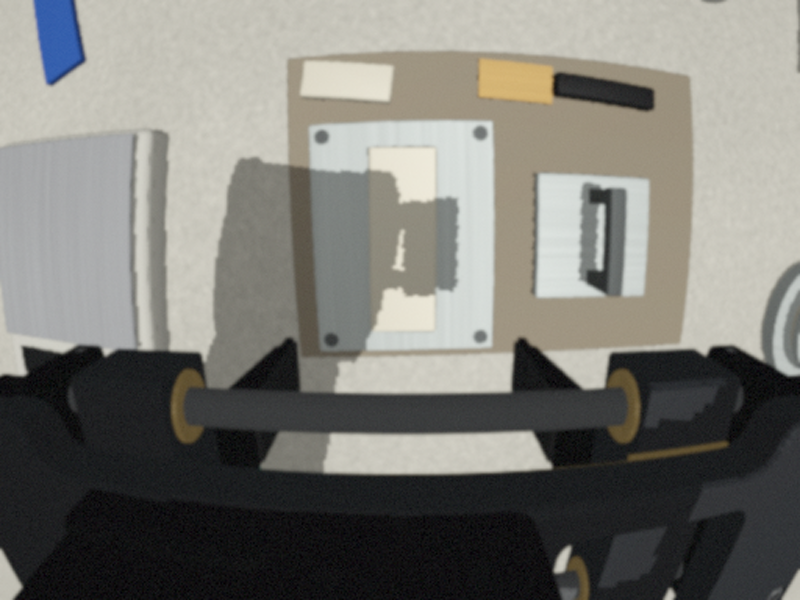

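The slab is bare at (403,238), and the cover stands well on the board at (592,235). Slab fit: (526,78), yaw 8.7°, and both views agree. I'll descend.

Request:
{"method": "carry_out", "body": {"moves": [{"dx":0.015,"dy":-0.001,"dz":0.03,"twist":-0.4},{"dx":0.031,"dy":-0.001,"dz":0.07,"twist":-0.4},{"dx":0.031,"dy":-0.001,"dz":0.11,"twist":-0.4},{"dx":0.031,"dy":-0.001,"dz":0.145,"twist":-0.4},{"dx":0.031,"dy":-0.001,"dz":0.16,"twist":-0.4}]}}

```text
t: 9.9
eef_pos: [524.8, 78.1, 40.0]
tcp_rot: [-3.141, 0.004, 0.152]
ft_force: [0.2, -0.1, 0.1]
opening: 0.897
```

Request:
{"method": "carry_out", "body": {"moves": [{"dx":0,"dy":0,"dz":0,"twist":0},{"dx":0,"dy":0,"dz":0,"twist":0},{"dx":0,"dy":0,"dz":0,"twist":0}]}}

```text
t: 10.2
eef_pos: [526.5, 78.7, 44.2]
tcp_rot: [3.141, -0.002, 0.153]
ft_force: [-0.4, -0.5, 0.4]
opening: 0.894
```

```bash
python3 go.py 526 78 23 8.7
```

```text
t 10.2 at [526.5  78.7  44.2] rot [ 1.7998e+02 -1.0000e-01  8.7600e+00] f [-0.4 -0.5  0.4] op 85.0
dx -0.0006 dy 0.0006 dz 0.0212 twist 0.06
```

Request:
{"method": "carry_out", "body": {"moves": [{"dx":0,"dy":0.0006,"dz":0.007,"twist":0},{"dx":0,"dy":0.0006,"dz":0.013,"twist":0},{"dx":0,"dy":0.0006,"dz":0.017,"twist":0},{"dx":0,"dy":0.0006,"dz":0.02,"twist":0},{"dx":0,"dy":0.0006,"dz":0.0205,"twist":0}]}}

```text
t: 10.7
eef_pos: [525.7, 78.4, 22.2]
tcp_rot: [-3.142, 0.001, 0.153]
ft_force: [0.1, -0.2, 0.2]
opening: 0.897
```

Request:
{"method": "carry_out", "body": {"moves": [{"dx":0,"dy":0,"dz":0,"twist":0},{"dx":0,"dy":0,"dz":0,"twist":0},{"dx":0,"dy":0,"dz":0,"twist":0},{"dx":0,"dy":0,"dz":0,"twist":0},{"dx":0,"dy":0,"dz":0,"twist":0}], "grip": 0.03}}

```text
t: 11.2
eef_pos: [525.9, 78.4, 22.7]
tcp_rot: [3.141, -0.0, 0.153]
ft_force: [-0.0, 0.5, 0.8]
opening: 0.529
```

Request:
{"method": "carry_out", "body": {"moves": [{"dx":0,"dy":0,"dz":0,"twist":0},{"dx":0,"dy":0,"dz":0,"twist":0},{"dx":0,"dy":0,"dz":0,"twist":0},{"dx":0,"dy":0,"dz":0,"twist":0}]}}

```text
t: 11.6
eef_pos: [525.9, 78.4, 22.7]
tcp_rot: [3.141, -0.0, 0.153]
ft_force: [-0.7, -0.1, 1.7]
opening: 0.525
```

Request:
{"method": "carry_out", "body": {"moves": [{"dx":0,"dy":0,"dz":-0.003,"twist":0},{"dx":0,"dy":0,"dz":-0.01,"twist":0},{"dx":0,"dy":0,"dz":-0.025,"twist":0},{"dx":0,"dy":0,"dz":-0.04,"twist":0},{"dx":0,"dy":0,"dz":-0.05,"twist":0}]}}

```text
t: 12.1
eef_pos: [526.1, 78.4, 73.9]
tcp_rot: [3.141, -0.001, 0.153]
ft_force: [0.9, 0.7, -0.4]
opening: 0.523
```

Request:
{"method": "carry_out", "body": {"moves": [{"dx":0,"dy":0,"dz":-0.02,"twist":0},{"dx":0,"dy":0,"dz":-0.045,"twist":0},{"dx":0,"dy":0,"dz":-0.06,"twist":0},{"dx":0,"dy":0,"dz":-0.065,"twist":0},{"dx":0,"dy":0,"dz":-0.065,"twist":0}]}}

```text
t: 12.6
eef_pos: [526.0, 78.4, 138.1]
tcp_rot: [3.141, -0.001, 0.153]
ft_force: [0.0, 0.8, -0.7]
opening: 0.518
```

```bash
python3 w.py w5; python3 go.py 490 378.3 140 4
```

```text
t 12.65 at [525.7  78.4 137.3] rot [1.80e+02 1.00e-02 8.78e+00] f [-1.2  0.5 -0.8] op 49.6
dx 0.0105 dy -0.3019 dz -0.0027 twist 4.78
```

View pics/w5.png

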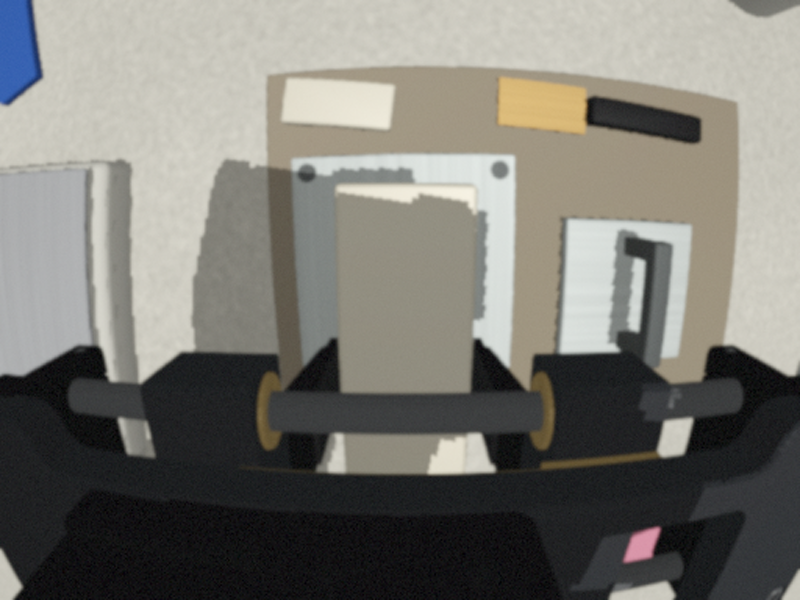

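The slab is held level at (405,290). Carrying it to the scale, higher than the pan.

Request:
{"method": "carry_out", "body": {"moves": [{"dx":0,"dy":-0.03,"dz":0,"twist":2},{"dx":0,"dy":-0.075,"dz":0,"twist":4.7},{"dx":0,"dy":-0.12,"dz":0,"twist":4.7},{"dx":0,"dy":-0.165,"dz":0,"twist":4.7},{"dx":0,"dy":-0.2,"dz":0,"twist":4.7}]}}

```text
t: 13.15
eef_pos: [494.3, 278.1, 136.4]
tcp_rot: [3.141, 0.002, 0.072]
ft_force: [0.8, -0.4, -0.5]
opening: 0.525
```

```bash
python3 go.py 462 377.5 165 4
```

```text
t 13.15 at [494.3 278.1 136.4] rot [1.7997e+02 1.0000e-01 4.1200e+00] f [ 0.8 -0.4 -0.5] op 50.0
dx -0.0251 dy -0.1014 dz -0.0286 twist 0.12
```

Request:
{"method": "carry_out", "body": {"moves": [{"dx":-0.01,"dy":-0.035,"dz":-0.01,"twist":0},{"dx":-0.02,"dy":-0.07,"dz":-0.02,"twist":0},{"dx":-0.025,"dy":-0.092,"dz":-0.028,"twist":0},{"dx":-0.025,"dy":-0.101,"dz":-0.028,"twist":0},{"dx":-0.025,"dy":-0.101,"dz":-0.028,"twist":0}]}}

```text
t: 13.65
eef_pos: [462.9, 375.4, 164.4]
tcp_rot: [3.141, 0.001, 0.073]
ft_force: [0.9, -0.5, -1.3]
opening: 0.524
```

Request:
{"method": "carry_out", "body": {"moves": [{"dx":0,"dy":0,"dz":0,"twist":0},{"dx":0,"dy":0,"dz":0,"twist":0},{"dx":0,"dy":0,"dz":0,"twist":0}]}}

```text
t: 13.95
eef_pos: [463.6, 374.0, 165.2]
tcp_rot: [3.141, 0.0, 0.07]
ft_force: [0.7, 1.1, -0.7]
opening: 0.527
```

```bash
python3 w.py w6; python3 - <<'E'
from fit import *
W=np.nan_to_num(np.load('w6.npz')['W'],nan=-999)
rect(W,'pan',(100,100,700,400),47.5,53); rect(W,'slab',(250,100,550,400),140,240)
E
python3 go.py 492 377.5 60 4
```

```text
pan 16958 [493.3 377.9] [179.1 170.9] 4.12 z 50.1
slab 13220 [494.8 375.2] [77.7 70.2] 4.13 z 174.7
t 14.0 at [463.6 374.2 165.4] rot [1.7998e+02 2.0000e-02 4.0100e+00] f [-0.4  0.3 -0.7] op 49.4
dx 0.0286 dy -0.0013 dz 0.1054 twist 0.01
```

View pics/w6.png

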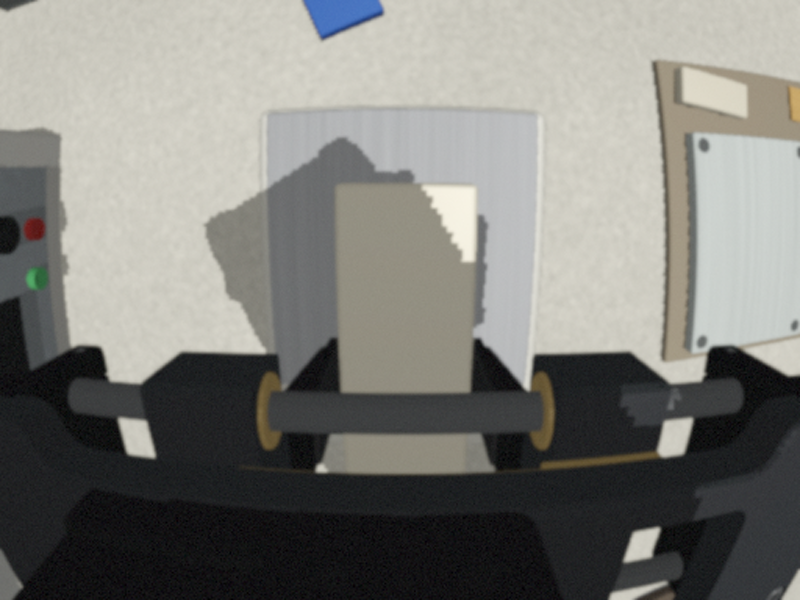

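The view shows the slab at (405,290) over the pan (265–540 wide). Pan fit: (493.3,377.9), yaw 4.1°, size and height correct. I'll descend.

Request:
{"method": "carry_out", "body": {"moves": [{"dx":0.01,"dy":-0.002,"dz":0.02,"twist":0},{"dx":0.022,"dy":-0.002,"dz":0.05,"twist":0},{"dx":0.029,"dy":-0.002,"dz":0.08,"twist":0},{"dx":0.029,"dy":-0.002,"dz":0.095,"twist":0},{"dx":0.029,"dy":-0.002,"dz":0.1,"twist":0}]}}

```text
t: 14.5
eef_pos: [491.4, 378.3, 64.1]
tcp_rot: [3.14, 0.002, 0.071]
ft_force: [-0.0, -0.8, -0.7]
opening: 0.523
```

Request:
{"method": "carry_out", "body": {"moves": [{"dx":0,"dy":0,"dz":0,"twist":0},{"dx":0,"dy":0,"dz":0,"twist":0},{"dx":0,"dy":0,"dz":0,"twist":0}]}}

```text
t: 14.8
eef_pos: [492.3, 379.4, 66.9]
tcp_rot: [-3.141, -0.002, 0.071]
ft_force: [0.0, -0.6, -1.6]
opening: 0.522
```

```bash
python3 go.py 493.2 377.8 53 4.1
```

```text
t 14.8 at [492.3 379.4  66.9] rot [-1.7995e+02 -1.0000e-01  4.0900e+00] f [ 0.  -0.6 -1.6] op 49.7
dx 0.0008 dy 0.0017 dz 0.0139 twist -0.01
```

Request:
{"method": "carry_out", "body": {"moves": [{"dx":0.001,"dy":0.0015,"dz":0.005,"twist":0},{"dx":0.001,"dy":0.0015,"dz":0.009,"twist":0},{"dx":0.001,"dy":0.0015,"dz":0.0115,"twist":0},{"dx":0.001,"dy":0.0015,"dz":0.012,"twist":0},{"dx":0.001,"dy":0.0015,"dz":0.012,"twist":0}]}}

```text
t: 15.3
eef_pos: [493.1, 377.6, 53.4]
tcp_rot: [3.141, 0.0, 0.071]
ft_force: [-0.5, -0.3, -0.4]
opening: 0.523
```

Request:
{"method": "carry_out", "body": {"moves": [{"dx":0,"dy":0,"dz":0.0004,"twist":0},{"dx":0,"dy":0,"dz":0.0008,"twist":0},{"dx":0,"dy":0,"dz":0.0012,"twist":0},{"dx":0,"dy":0,"dz":0.0016,"twist":0},{"dx":0,"dy":0,"dz":0.0016,"twist":0}]}}

```text
t: 15.8
eef_pos: [493.2, 377.7, 52.7]
tcp_rot: [-3.141, -0.0, 0.071]
ft_force: [-1.4, -1.8, 6.6]
opening: 0.519
```

Contact (6.6 N). Releasing.

Request:
{"method": "carry_out", "body": {"moves": [{"dx":0,"dy":0,"dz":-0.0003,"twist":0},{"dx":0,"dy":0,"dz":-0.0003,"twist":0},{"dx":0,"dy":0,"dz":-0.0003,"twist":0},{"dx":0,"dy":0,"dz":-0.0003,"twist":0},{"dx":0,"dy":0,"dz":-0.0003,"twist":0}], "grip": 0.085}}

```text
t: 16.3
eef_pos: [493.1, 377.6, 52.2]
tcp_rot: [3.141, 0.0, 0.071]
ft_force: [-0.2, 0.0, 0.2]
opening: 0.871
```

Request:
{"method": "carry_out", "body": {"moves": [{"dx":0,"dy":0,"dz":-0.01,"twist":0},{"dx":0,"dy":0,"dz":-0.04,"twist":0},{"dx":0,"dy":0,"dz":-0.08,"twist":0},{"dx":0,"dy":0,"dz":-0.12,"twist":0},{"dx":-0.03,"dy":0,"dz":-0.15,"twist":0}]}}

```text
t: 16.8
eef_pos: [465.3, 375.7, 205.3]
tcp_rot: [-3.14, -0.004, 0.07]
ft_force: [-1.1, 0.9, -0.9]
opening: 0.895
```

Request:
{"method": "carry_out", "body": {"moves": [{"dx":0,"dy":0,"dz":0,"twist":0},{"dx":0,"dy":0,"dz":0,"twist":0},{"dx":0,"dy":0,"dz":0,"twist":0}]}}

```text
t: 17.1
eef_pos: [463.3, 375.3, 201.6]
tcp_rot: [3.141, 0.001, 0.071]
ft_force: [0.1, -0.2, -0.1]
opening: 0.895
```

```bash
python3 w.py w7; python3 - <<'E'
from fit import *
W=np.nan_to_num(np.load('w7.npz')['W'],nan=-999)
rect(W,'pan',(100,100,700,400),47.5,53); rect(W,'slab',(250,100,550,400),59,66)
E
python3 go.py 530 -74.6 200 9.8
```

```text
pan 17632 [492.5 377.9] [180.6 170.8] 3.88 z 50.1
slab 6075 [493.7 376.7] [139.1  50.1] 4.29 z 62.1
t 17.15 at [463.4 375.3 201.2] rot [1.7995e+02 7.0000e-02 4.0600e+00] f [ 0.9  0.7 -0.1] op 84.8
dx 0.0346 dy 0.4535 dz 0.0012 twist -5.74
```

View pics/w7.png

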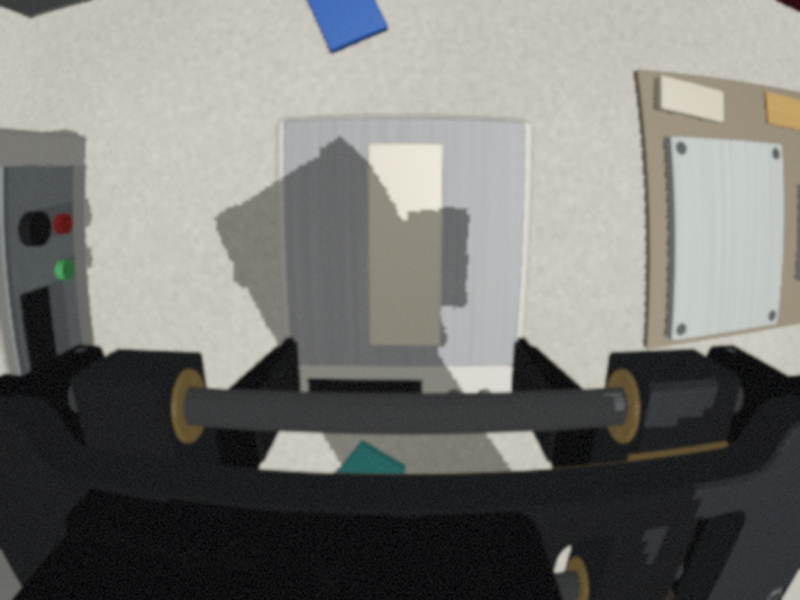

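The slab lies flat in the pan's middle (405,245), with offset about 1 mm and 0.4°. Going back to the cover.

Request:
{"method": "carry_out", "body": {"moves": [{"dx":0.02,"dy":0.045,"dz":0,"twist":0},{"dx":0.035,"dy":0.09,"dz":0,"twist":0},{"dx":0.035,"dy":0.14,"dz":0,"twist":0},{"dx":0.035,"dy":0.185,"dz":0,"twist":0},{"dx":0.035,"dy":0.23,"dz":0,"twist":0}]}}

```text
t: 17.65
eef_pos: [514.5, 146.5, 201.1]
tcp_rot: [3.141, 0.002, 0.071]
ft_force: [0.5, 0.6, -0.4]
opening: 0.893
```

Request:
{"method": "carry_out", "body": {"moves": [{"dx":0,"dy":0.05,"dz":0,"twist":-3},{"dx":0,"dy":0.1,"dz":0,"twist":-5.7},{"dx":0,"dy":0.15,"dz":0,"twist":-5.7},{"dx":0,"dy":0.2,"dz":0,"twist":-5.7},{"dx":0,"dy":0.224,"dz":0,"twist":-5.7}]}}

```text
t: 18.15
eef_pos: [530.5, -78.7, 201.2]
tcp_rot: [-3.141, 0.002, 0.168]
ft_force: [0.0, 1.3, -0.0]
opening: 0.893
```

Request:
{"method": "carry_out", "body": {"moves": [{"dx":0,"dy":0,"dz":0,"twist":0},{"dx":0,"dy":0,"dz":0,"twist":0},{"dx":0,"dy":0,"dz":0,"twist":0},{"dx":0,"dy":0,"dz":0,"twist":0}]}}

```text
t: 18.55
eef_pos: [530.4, -73.8, 202.1]
tcp_rot: [-3.141, 0.0, 0.172]
ft_force: [0.3, -0.8, -0.5]
opening: 0.892
```

```bash
cat > m2.py <<'E'
import sys; from w import *; from fit import *
im,W=wcloud();W=np.nan_to_num(W,nan=-999);save(sys.argv[1]+'.png',cv2.resize(im,(800,600)))
B=(100,60,750,385) 
rect(W,'handle',B,58,64);rect(W,'cover',(300,100,520,385),15,20.0);rect(W,'base',(30,100,320,385),19,22)
E
python3 m2.py w8; python3 go.py 553.2 -74.8 33 9.8
```

```text
handle 956 [553.9 -75.9] [78.5 13.1] 9.94 z 61.0
cover 5629 [553.4 -75.5] [ 99.3 100. ] 9.38 z 18.1
base 12627 [547.2  83.6] [221.9 144.8] 10.15 z 20.4
t 18.6 at [530.4 -73.8 202.2] rot [-1.80e+02  1.00e-02  9.87e+00] f [ 0.3 -0.4 -0.5] op 85.1
dx 0.0223 dy 0.0049 dz 0.1692 twist 0.07
```

View pics/w8.png

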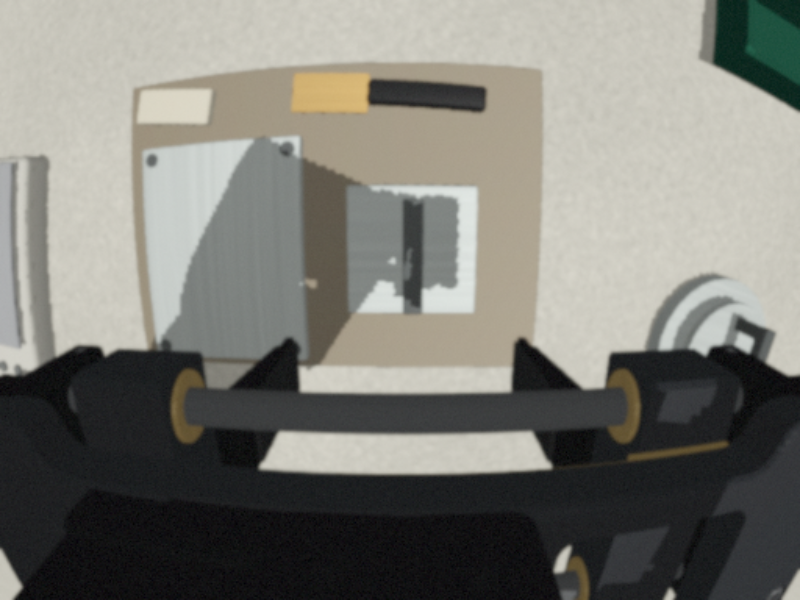

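The cover is upright at (412,250) with the base plate bare. Handle at (553.7,-75.5), yaw about 9.7°. Descending.

Request:
{"method": "carry_out", "body": {"moves": [{"dx":0.015,"dy":0.005,"dz":0.035,"twist":0},{"dx":0.0223,"dy":0.005,"dz":0.075,"twist":0},{"dx":0.0223,"dy":0.005,"dz":0.115,"twist":0},{"dx":0.0223,"dy":0.005,"dz":0.145,"twist":0},{"dx":0.0223,"dy":0.005,"dz":0.16,"twist":0}], "grip": 0.05}}

```text
t: 19.1
eef_pos: [552.3, -74.9, 39.8]
tcp_rot: [-3.14, 0.003, 0.172]
ft_force: [0.3, -0.7, -0.1]
opening: 0.552
```

Request:
{"method": "carry_out", "body": {"moves": [{"dx":0,"dy":0,"dz":0,"twist":0},{"dx":0,"dy":0,"dz":0,"twist":0},{"dx":0,"dy":0,"dz":0,"twist":0}]}}

```text
t: 19.4
eef_pos: [553.9, -75.8, 43.5]
tcp_rot: [3.141, -0.002, 0.171]
ft_force: [0.6, -0.8, 0.3]
opening: 0.52
```

```bash
python3 go.py 553.5 -75.4 33 9.7
```

```text
t 19.4 at [553.9 -75.8  43.5] rot [ 1.7995e+02 -1.0000e-01  9.8100e+00] f [ 0.6 -0.8  0.3] op 49.4
dx -0.0003 dy -0.0005 dz 0.0105 twist 0.11
```

Request:
{"method": "carry_out", "body": {"moves": [{"dx":0,"dy":-0.0005,"dz":0.005,"twist":0.1},{"dx":0,"dy":-0.0005,"dz":0.009,"twist":0.1},{"dx":0,"dy":-0.0005,"dz":0.01,"twist":0.1},{"dx":0,"dy":-0.0005,"dz":0.01,"twist":0.1},{"dx":0,"dy":-0.0005,"dz":0.01,"twist":0.1}]}}

```text
t: 19.9
eef_pos: [553.2, -75.5, 32.4]
tcp_rot: [3.142, -0.0, 0.169]
ft_force: [-0.5, 0.5, -0.0]
opening: 0.524
```

Request:
{"method": "carry_out", "body": {"moves": [{"dx":0,"dy":0,"dz":0,"twist":0},{"dx":0,"dy":0,"dz":0,"twist":0},{"dx":0,"dy":0,"dz":0,"twist":0},{"dx":0,"dy":0,"dz":0,"twist":0},{"dx":0,"dy":0,"dz":0,"twist":0}], "grip": 0}}

```text
t: 20.4
eef_pos: [553.1, -75.5, 32.3]
tcp_rot: [3.142, 0.0, 0.169]
ft_force: [-0.2, 2.4, 2.1]
opening: 0.161
```

Request:
{"method": "carry_out", "body": {"moves": [{"dx":0,"dy":0,"dz":0,"twist":0},{"dx":0,"dy":0,"dz":0,"twist":0},{"dx":0,"dy":0,"dz":0,"twist":0},{"dx":0,"dy":0,"dz":0,"twist":0}]}}

```text
t: 20.8
eef_pos: [553.1, -75.5, 32.3]
tcp_rot: [3.142, 0.0, 0.169]
ft_force: [-0.2, 1.9, 0.1]
opening: 0.148
```

```bash
python3 go.py 526.8 78.1 95 9.8
```

```text
t 20.8 at [553.1 -75.5  32.3] rot [1.80e+02 1.00e-02 9.68e+00] f [-0.2  1.9  0.1] op 14.0
dx -0.0001 dy -0.1558 dz -0.0627 twist -0.12
```

Request:
{"method": "carry_out", "body": {"moves": [{"dx":0,"dy":0,"dz":-0.003,"twist":0},{"dx":0,"dy":0,"dz":-0.013,"twist":0},{"dx":0,"dy":0,"dz":-0.03,"twist":0},{"dx":0,"dy":0,"dz":-0.05,"twist":0},{"dx":0,"dy":0,"dz":-0.062,"twist":0}]}}

```text
t: 21.3
eef_pos: [553.5, -75.6, 96.1]
tcp_rot: [3.141, -0.001, 0.169]
ft_force: [0.4, -0.3, -3.3]
opening: 0.146
```

```bash
python3 go.py 526.8 78.1 95 9.8
```

```text
t 21.3 at [553.5 -75.6  96.1] rot [ 1.7996e+02 -7.0000e-02  9.6800e+00] f [ 0.4 -0.3 -3.3] op 13.9
dx -0.0004 dy -0.1560 dz 0.0011 twist -0.12
```

Request:
{"method": "carry_out", "body": {"moves": [{"dx":0,"dy":-0.025,"dz":0,"twist":0},{"dx":0,"dy":-0.07,"dz":0,"twist":-0.1},{"dx":0,"dy":-0.115,"dz":0,"twist":-0.1},{"dx":-0.0005,"dy":-0.147,"dz":0,"twist":-0.1},{"dx":-0.0005,"dy":-0.156,"dz":0,"twist":-0.1}]}}

```text
t: 21.8
eef_pos: [525.5, 80.8, 94.6]
tcp_rot: [-3.141, 0.0, 0.173]
ft_force: [-1.5, -0.2, -3.8]
opening: 0.147
```

Request:
{"method": "carry_out", "body": {"moves": [{"dx":0,"dy":0,"dz":0.01,"twist":0},{"dx":0,"dy":0,"dz":0.025,"twist":0},{"dx":0,"dy":0,"dz":0.035,"twist":0},{"dx":0,"dy":0,"dz":0.038,"twist":0},{"dx":0,"dy":0,"dz":0.038,"twist":0}]}}

```text
t: 22.3
eef_pos: [526.4, 77.4, 55.7]
tcp_rot: [-3.142, 0.001, 0.17]
ft_force: [-0.3, -0.7, -2.9]
opening: 0.145
```

Request:
{"method": "carry_out", "body": {"moves": [{"dx":0,"dy":0,"dz":0,"twist":0},{"dx":0,"dy":0,"dz":0,"twist":0},{"dx":0,"dy":0,"dz":0,"twist":0}]}}

```text
t: 22.6
eef_pos: [526.6, 78.1, 56.7]
tcp_rot: [3.141, -0.001, 0.171]
ft_force: [-0.6, 0.6, -3.0]
opening: 0.145
```

```bash
python3 go.py 526.3 78.1 45 9.8
```

```text
t 22.6 at [526.6  78.1  56.7] rot [ 1.7999e+02 -4.0000e-02  9.7700e+00] f [-0.6  0.6 -3. ] op 13.8
dx -0.0003 dy -0.0000 dz 0.0117 twist -0.03
```

Request:
{"method": "carry_out", "body": {"moves": [{"dx":-0.0003,"dy":0,"dz":0.004,"twist":0},{"dx":-0.0003,"dy":0,"dz":0.008,"twist":0},{"dx":-0.0003,"dy":0,"dz":0.0105,"twist":0},{"dx":-0.0003,"dy":0,"dz":0.011,"twist":0},{"dx":-0.0003,"dy":0,"dz":0.011,"twist":0}]}}

```text
t: 23.1
eef_pos: [526.1, 78.2, 45.1]
tcp_rot: [3.142, 0.0, 0.171]
ft_force: [0.3, -0.7, -2.8]
opening: 0.145
```

Request:
{"method": "carry_out", "body": {"moves": [{"dx":0,"dy":0,"dz":0.0004,"twist":0},{"dx":0,"dy":0,"dz":0.0008,"twist":0},{"dx":0,"dy":0,"dz":0.0012,"twist":0},{"dx":0,"dy":0,"dz":0.0014,"twist":0},{"dx":0,"dy":0,"dz":0.0014,"twist":0}]}}

```text
t: 23.6
eef_pos: [526.2, 78.1, 44.3]
tcp_rot: [3.141, -0.0, 0.171]
ft_force: [-1.3, 0.1, 4.9]
opening: 0.146
```

Contact. Releasing and rising, offset back for a check view.

Request:
{"method": "carry_out", "body": {"moves": [{"dx":0,"dy":0,"dz":-0.0003,"twist":0},{"dx":0,"dy":0,"dz":-0.0003,"twist":0},{"dx":0,"dy":0,"dz":-0.0003,"twist":0},{"dx":0,"dy":0,"dz":-0.0003,"twist":0},{"dx":0,"dy":0,"dz":-0.0003,"twist":0}], "grip": 0.085}}

```text
t: 24.1
eef_pos: [526.2, 78.1, 44.1]
tcp_rot: [3.141, -0.0, 0.171]
ft_force: [0.2, -0.4, -0.2]
opening: 0.508
```

Request:
{"method": "carry_out", "body": {"moves": [{"dx":0,"dy":0,"dz":-0.02,"twist":0},{"dx":0,"dy":0,"dz":-0.06,"twist":0},{"dx":0,"dy":0,"dz":-0.1,"twist":0},{"dx":-0.01,"dy":0,"dz":-0.14,"twist":0},{"dx":-0.03,"dy":0,"dz":-0.17,"twist":0}]}}

```text
t: 24.6
eef_pos: [497.2, 73.1, 216.4]
tcp_rot: [3.141, -0.002, 0.171]
ft_force: [0.4, -0.1, -0.2]
opening: 0.879
```

Request:
{"method": "carry_out", "body": {"moves": [{"dx":0,"dy":0,"dz":0,"twist":0},{"dx":0,"dy":0,"dz":0,"twist":0},{"dx":0,"dy":0,"dz":0,"twist":0},{"dx":0,"dy":0,"dz":0,"twist":0}]}}

```text
t: 25.0
eef_pos: [496.6, 73.1, 212.9]
tcp_rot: [-3.141, 0.002, 0.171]
ft_force: [0.1, -0.6, -0.7]
opening: 0.894
```

```bash
python3 w.py w9; python3 - <<'E'
from fit import *
W=np.nan_to_num(np.load('w9.npz')['W'],nan=-999)
st=(280,100,520,390)
rect(W,'handle',st,70,76);rect(W,'cover',st,27,33);rect(W,'base',st,18,22.5);rect(W,'board',(270,30,720,390),4,13);rect(W,'slab',(0,100,200,390),59,66)
E
```

```text
handle 1017 [526.4  77.1] [78. 14.] 10.07 z 72.9
cover 5788 [526.7  77.7] [ 99.7 100.4] 9.81 z 30.1
base 9041 [526.7  78.2] [179.6 140.8] 9.85 z 20.1
board 27424 [565.9  -1.4] [250.3 350.6] 9.86 z 8.0
slab 2611 [492.6 375.9] [140.2  51.5] 4.12 z 62.5
```

View pics/w9.png

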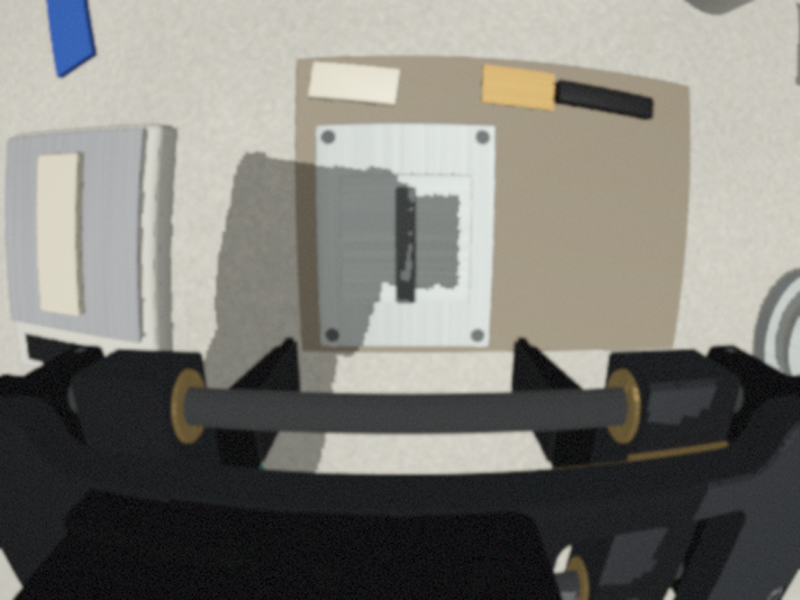

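The final view shows the cover flat and centred on the base plate at (405,240) and the slab on the pan at (60,232). Everything else is where it was, and the arm is clear.

```bash
python3 -c "
from cell import *
print(job_done())"
```

```text
the job is handed in; nothing more can be done
None
```

I did the job in the order asked and handed it in at about 25 s, well under the 59 s limit. I lifted the cover off by its handle, set it aside on the bare half of the board and laid the slab on the scale's pan. Then I put the cover back on the base plate.

I measured these with the wrist camera before handing in:

- **Cover:** it is centred on the base plate to about 0.5 mm and 0.1°. Its top is at 30 mm, so it lies flat.
- **Slab:** it lies flat on the pan with its top at 62 mm. It is about 1–2 mm off centre and within 0.5° of square.
- **Set-downs:** all three were gentle, with wrist readings of 9 N or less at contact. The arm ended clear of everything.

**Disagreements:**
- The top camera put things about 2 mm off the wrist camera, which is within the stated calibration. I went by the wrist camera.
- One early wrist reading, taken while the arm was still settling, was a few millimetres off, so I repeated it at rest.
- My first two move calls were refused for missing keys, and nothing moved.

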